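# Close the pressure cooker

### The job

Get the pressure cooker ready for the hob: turn the black knob on top clockwise until its slip clutch clicks, and leave off after the first click or two, without bearing down on it or pulling it up. Then lift the small steel regulator weight off the counter, set it gently over the brass vent pipe on the lid so that it sits fully home and upright, and let go. Leave everything else on the counter as it stands.

Things in the scene. Friction and masses are not known exactly. Their poses are not given: they have to be found in the camera images.
- cooker: Steel pressure cooker, 229 mm wide, fixed; origin under its middle, on the counter. z is the axis of pot, lid, screw and knob; -x side: vent pipe. Along y: clamp bar, 32 mm wide, over the lid, 260 mm long, top 160 mm up in the middle (a 28 mm wide bush there reaches 164 mm), 150 mm at the ends; below it black side handles reach 157 mm from the axis, tops 99 mm up.
- lid: Domed aluminium lid under the clamp bar; origin on the cooker's axis at the lid's rim, 125 mm above the counter. It rests on a stiff gasket and sinks under 1.5 mm when clamped. Its top lies 12 mm above its origin at radius 85 mm, 15.5 mm at 50 mm; a red-tipped safety valve on its +x side stands 23 mm above its origin.
- vent_top (a point): Centre of the flat upper end of the brass vent pipe, 156.5 mm above the counter, 70 mm from the cooker's axis on the cooker's -x side. The pipe is 8 mm thick and stands 16 mm clear of a 22 mm wide boss.
- knob: Round black fluted knob, 50 mm wide, 36 mm tall; origin at the centre of its underside, 166 to 172 mm up, x to the white mark. Turned clockwise (from above) it drives the screw through a slip clutch: at about 0.28 N m, 6 degrees round, the clutch lets go and the torque drops below zero (a click), again every 22.5 degrees. It floats on the clutch spring, 8 N per mm up or down. Grip it at any angle.
- knob_top (a point): Centre of the knob's top face, 36 mm above its underside, on the cooker's axis.
- screw: Clamp screw under the knob, same axis; origin at its foot, 23.5 mm below the knob's; x along the red mark on its end in the knob's top, at first in line with the knob's x. A clockwise turn sinks it and the knob 12 mm. It turns at about 0.16 N m (halted, it reads 0.1 less) until its foot meets the lid, 0.1 to 2 rad from the start, then stiffens over some 0.6 rad up to the click. It stays where it is let go.
- weight: Regulator weight: steel cylinder 31 mm wide, 26 mm tall, black cap on top 25 mm wide, 40 mm tall in all, about 0.1 kg, upright on the counter; origin at the centre of its underside, z up. In its underside a blind hole 10 mm wide, 14 mm deep, its mouth flared to 13 mm over the lowest 4 mm. Fully home, its underside is 14 mm below the pipe's end.
- salt_shaker: white ceramic salt shaker, 42 mm wide, 69 mm tall; not part of the job; origin at the middle of its underside.
- egg_cup: blue egg cup, 48 mm wide, 50 mm tall, empty; not part of the job; origin at the middle of its underside.
- pepper_mill: dark wooden pepper mill, 56 mm wide, 154 mm tall; not part of the job; origin at the middle of its underside.
- mug: white mug, 80 mm wide, 95 mm tall, with a handle; not part of the job; origin at the middle of its underside.
- sink_stopper: round steel sink stopper, 70 mm wide, 48 mm tall; not part of the job; origin at the middle of its underside.
- spoon: wooden spoon lying flat; not part of the job; origin at the middle of its underside.
- spray_bottle: white spray bottle with green and yellow head, 86 mm wide, 270 mm tall; not part of the job; origin at the middle of its underside.

How it is judged:
By the outcome, as a careful person would: the job done as asked, in the order asked, and still so for the second after the job is handed in, with the robot touching nothing.
It also fails if it takes over 72 s, if anything falls off the work surface, if the arm or the gripper's body presses on something with over 40 N, if the wrist force passes 120 N, or if a joint passes its speed limit or range.

### The arm

A 6-joint arm with a two-finger parallel gripper is mounted at the origin on the work surface. World frame = base frame: x ahead of the robot, y to its left, z up, the work surface at z = 0. Lengths are in mm, angles in rad, forces in N, time in s.
With the tool pointing down it reaches from about 300 to 775 mm from the base axis. Payload 14.6 kg.
Tool frame: the origin (TCP) lies where the fingers leave the gripper's body, on its centre line; the fingertips stand 97 mm ahead of it and the grasp point (between the pads) lies ahead of it (grip_depth is the z of the grasp point in the tool frame, in mm); z points along the fingers, y is the line along which they close (so a half turn about z gives the same grasp; the last joint's range is limited). The gripper opens to 94 mm and grips with 3 to 60 N. Pads are 16 mm wide; open, the fingers measure 119 mm over their backs; the gripper's body (75 mm by 177 mm) begins 78 mm behind the grasp point.
Start: joints at [-1.371, 0.3, 1.521, -0, 1.321, -0.067], TCP at [144.999, -530.533, 302.646] pointing down, gripper open.
Joint ranges: [-3.03, 3.03], [-0.79, 2.21], [0.23, 2.52], [-1.04, 4.18], [0, 3.07], [-2.55, 2.55]. Speed limits (rad/s): [2.22, 2.22, 2.57, 3.14, 3.14, 3.14].

### API

Orientations are given as [roll, pitch, yaw] about the fixed x, y, z axes, in that order (R = Rz(yaw) Ry(pitch) Rx(roll)).
In Python, from cell import read_state, camera, sign_off, regions_of, spot_point, grip_depth gives the robot as it stands. The module is installed in compiled form; this text tells all that it offers.
- The arm moves only by the tool send_rows, never from a script. Its argument "series" is a list of rows, each a list of 3 entries, a list of its own where there are three numbers: the shift along the world's x, y, z in mm, then the turn about the world's z in degrees, then the closure, from -1 (fully open) to 1 (shut), so that 0 is half open. A call has 1 to 12 rows; each row shifts and turns the commanded pose from where the row before left it; what a row does not reach is not made up. A row lasts 1/10 s, in which the tool goes at most 50 mm and 8.59 degrees, less where a joint would pass 70% of its speed; a pose out of reach is approached as far as the arm can. A call is refused whole if a number of a shift passes 50 or a number of a turn 8.59, either way. A call with a gripper value outside its range is refused whole. The fingers move at their own pace and stop on an object; "squeeze" is the grip in N (left out, the last holds). Time passes only in rows, so rows that do not move let the fingers close. It gives the time, the measured TCP pose, the force, the opening and the grip force at its end, in the units of the state.
- read_state(): the state, without advancing time (a new reading comes with each control period).
- camera(name): name is "scene" or "top"; returns a dict with "color" (420x560x3 uint8, blue, green, red), "fx", "fy", "cx", "cy" (pixels), "camera_from_world" (4x4, takes a point from world to camera coordinates). Camera axes: x right, y down, z forward; pixel columns grow to the right and rows downward; lengths in mm; the calibration is good to about 2 mm. A picture is of the moment at which its call begins. There is no depth.
- sign_off(): hands the job in; it is judged then, once.
Trained networks look in a picture, given as the dict that the camera call returned (one of the last four; its "shot" number tells which), for a name from the list of things; names that differ only in an ending like _2 or _b are one class to them, and where a whole thing is asked for, a point or a joint stands for the part that bears it (a point fixed in the world has none). Each returns a list of dicts, best first, with "confidence" (0 to 1); they miss things now and then, are a little off and sometimes report something else, mostly with a low value. They report only what shows in the picture. A call takes as long as a camera call.
- regions_of(thing, picture): "mask" (420x560 bool, what is visible of it).
- spot_point(thing, picture): "point" ([x, y, z] in mm, in the coordinates of the camera as it stood for that picture, good to about 4 mm: a listed point, or the origin of a listed thing).
The state is a dict: "clock": time; "joints": joint angles; "qd": joint speeds; "effort": joint torques, N m; "eef_pos": TCP position; "eef_rot": TCP orientation; "wrist_force": force on the tool from outside, world axes, zero at the start; "moment": the same for the moment, N m; "finger_gap": finger opening in mm; "finger_force": force on a finger pad.
Only numpy, scipy, OpenCV 4.12 (cv2) and the standard library are available. Lean on these libraries where they do the work, as an engineer would, in place of code of your own. Each camera call takes 0.05 s, during which the arm holds its last target. There are 200 camera calls.

## Working session

There is one attempt and no reset: what is moved stays moved. The work goes in short steps, Python scripts to look and compute and a tool call to move; the robot and the scene stay as the last step left them, time stands still between calls to the robot, and variables do not carry over. Pictures are saved under pics/ and viewed, at most 10 in all, crops included, and the job is handed in when it is done.

Besides the shell and the picture viewer there is one more tool, called after "Call:" as name([rows], argument=value, ...), one row to a line, values as JSON. send_rows: Moves the arm, as the interface text tells. Its arguments: {"type":"object","properties":{"series":{"type":"array"},"squeeze":{"type":"number"}},"required":["series"]}

```bash
mkdir -p pics
cat > h.py <<'E'
import numpy as np, cv2
from cell import *
def w(c,p): 
    M=np.array(c["camera_from_world"]); return (np.linalg.inv(M)@np.append(p,1))[:3]
def px(c,p):
    q=np.array(c["camera_from_world"])@np.append(p,1); return np.array([c["fx"]*q[0]/q[2]+c["cx"],c["fy"]*q[1]/q[2]+c["cy"]])
def ray(c,u,v,z):
    M=np.linalg.inv(np.array(c["camera_from_world"])); o=M[:3,3]; d=M[:3,:3]@np.array([(u-c["cx"])/c["fx"],(v-c["cy"])/c["fy"],1]); return o+d*(z-o[2])/d[2]
E
python3 - <<'E'
from h import *
print(read_state(), grip_depth)
for n in ["scene","top"]:
    c=camera(n); cv2.imwrite(f"pics/{n}0.png",c["color"])
    print(n,np.linalg.inv(np.array(c["camera_from_world"]))[:3].round(2).tolist(),c["fx"])
    for t in "cooker lid vent_top knob knob_top screw weight salt_shaker egg_cup pepper_mill mug sink_stopper spoon spray_bottle".split():
        for r in spot_point(t,c)[:2]: print(t,round(r["confidence"],2),w(c,r["point"]).round(1),px(c,w(c,r["point"])).round(0))
E
```

```text
{'clock': 0.0, 'joints': array([-1.37058575e+00,  3.00490427e-01,  1.52161033e+00, -3.95562206e-06,
        1.32071258e+00, -6.66153065e-02]), 'qd': array([ 0.00150143,  0.00043438, -0.00082972,  0.0014959 , -0.00074473,
        0.00084187]), 'effort': array([-1.91110121e-03, -5.31809235e+01, -3.52733588e+01,  7.07719359e-02,
        2.44157261e-02, -8.48927789e-05]), 'eef_pos': array([ 144.97538617, -530.38215978,  302.06329122]), 'eef_rot': array([-3.14037442e+00, -7.74333047e-05,  2.66826819e-01]), 'wrist_force': array([-0.1228696 ,  0.15418155,  0.147554  ]), 'moment': array([-0.00231965,  0.0281566 , -0.05717616]), 'finger_force': 0.0, 'finger_gap': 94.02037295796038} 78.39999999999999
scene [[-0.8, 0.45, -0.39, 1207.8], [0.6, 0.61, -0.52, 779.61], [0.01, -0.65, -0.76, 1284.26]] 511.0554165582658
cooker 0.69 [616.   -1.8  -3.3] [291. 230.]
cooker 0.4 [632.5 282.6   0.8] [346. 296.]
lid 0.93 [609.2   4.2 127.7] [295. 204.]
lid 0.68 [547.  -23.8 157. ] [306. 182.]
vent_top 0.69 [548.8 -29.9 155.4] [304. 182.]
knob 0.52 [609.7   2.1 167.8] [294. 194.]
knob_top 0.53 [610.5   2.8 205
[... 924 characters left out ...]
0.8 [545.1 -24.7 152.5] [288. 227.]
vent_top 0.75 [ 475.  -321.4    1. ] [370. 252.]
knob 0.64 [610.2   2.4 166.5] [280. 207.]
knob 0.61 [609.7   2.7 202.4] [280. 205.]
knob_top 0.64 [611.2   1.9 200. ] [280. 205.]
screw 0.76 [605.7   3.  142.9] [280. 209.]
weight 0.4 [ 581.9 -370.4   -8.1] [383. 223.]
salt_shaker 0.54 [ 473.6 -320.6   -2.3] [370. 252.]
egg_cup 0.7 [489.9 343.4  -1.5] [187. 245.]
pepper_mill 0.62 [560.7 435.6  -3.9] [163. 226.]
mug 0.73 [ 495.4 -542.9   -3.2] [431. 247.]
sink_stopper 0.66 [625.9 286.2  -4.5] [204. 209.]
spoon 0.63 [791.6  84.7  -2.6] [259. 165.]
spray_bottle 0.78 [ 4.348e+02  5.466e+02 -3.000e-01] [130. 260.]
spray_bottle 0.67 [609.9   2.9 201.4] [280. 205.]
```

Run:
```python
from h import *
a=cv2.imread("pics/scene0.png");b=cv2.imread("pics/top0.png")
A=cv2.resize(a[90:210,190:350],(800,600),interpolation=cv2.INTER_CUBIC)
B=cv2.resize(b[160:280,260:420],(800,600),interpolation=cv2.INTER_CUBIC)
cv2.imwrite("pics/a.png",A);cv2.imwrite("pics/b.png",B)
```

```text
(no output)
```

View pics/a.png

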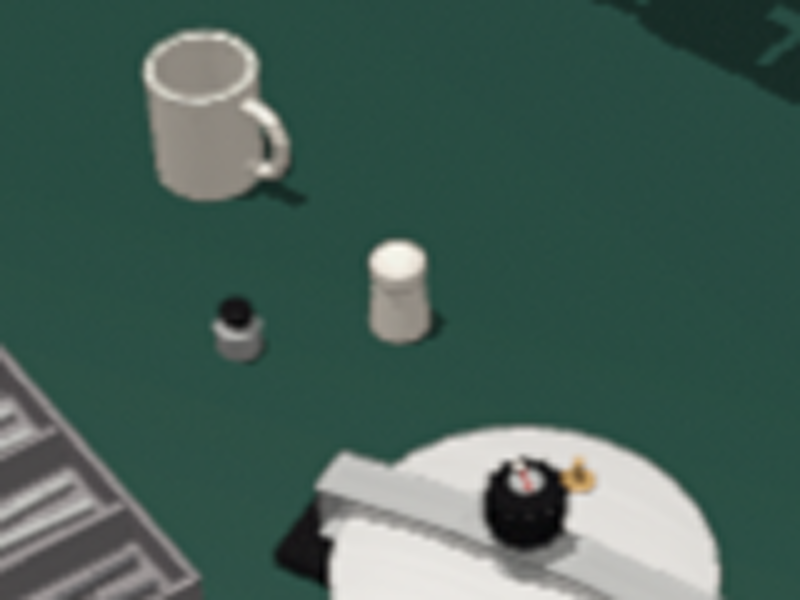

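View pics/b.png

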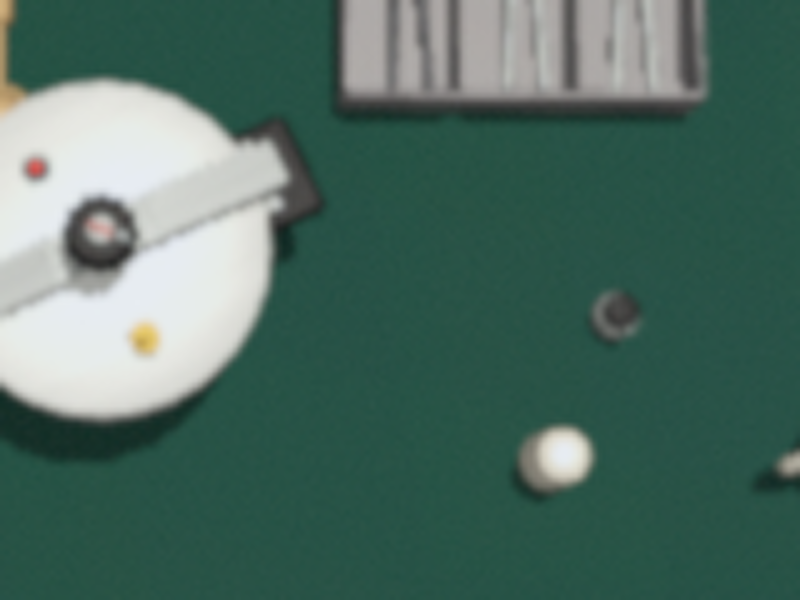

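The scene crop shows the weight at scene px (238,159), left of the salt shaker (270,153). In the top view the weight is at (383,223) and the brass vent at (289,228). The knob is on the bar at (280,206). The networks agree, so the cooker yaw is about 24°. I'm heading to the knob.

Call:
send_rows([
  [[28,32,10],8.1,-1],
  [[29,33,10],8.1,-1],
  [[29,33,10],8.1,-1],
  [[29,33,8],8.1,-1],
  [[29,33,0],8.1,-1],
  [[29,33,0],8.1,-1],
  [[29,33,0],8.1,-1],
  [[29,33,0],8.1,-1],
  [[29,33,0],8.1,-1],
  [[29,33,0],8.1,-1],
  [[29,33,0],8.1,-1],
  [[29,33,0],8.1,-1],
], squeeze=30)

```text
clock: 2.7
eef_pos: [493.0, -133.9, 340.8]
eef_rot: [3.141, 0.0, 1.969]
wrist_force: [-0.2, -0.7, -1.0]
finger_gap: 93.9
finger_force: 0.0
```

Call:
send_rows([
  [[29,33,0],8.1,-1],
  [[29,33,0],8.1,-1],
  [[29,33,0],8.1,-1],
  [[30,38,0],8.1,-1],
  [[0,0,0],0,-1],
  [[0,0,0],0,-1],
  [[0,0,0],0,-1],
])

```text
clock: 3.4
eef_pos: [608.6, 0.7, 340.7]
eef_rot: [-3.141, 0.0, 2.527]
wrist_force: [0.1, -0.1, 0.3]
finger_gap: 93.9
finger_force: 0.0
```

Run:
```python
from h import *
print(read_state()["moment"])
for n in ["scene","top"]:
    c=camera(n)
    if n=="scene": cv2.imwrite("pics/c.png",cv2.resize(c["color"][110:250,200:387],(800,600),interpolation=cv2.INTER_CUBIC))
    for t in "knob knob_top vent_top lid weight".split():
        for r in spot_point(t,c)[:2]: print(t,round(r["confidence"],2),w(c,r["point"]).round(1),px(c,w(c,r["point"])).round(0))
```

```text
[ 0.01991166 -0.13578576  0.02603168]
knob 0.57 [609.    4.8 167.3] [295. 195.]
knob 0.21 [546.4 -28.4 155.2] [305. 182.]
knob_top 0.8 [609.7   5.2 202.4] [295. 187.]
vent_top 0.75 [545.1 -26.8 160.1] [306. 181.]
lid 0.76 [612.5   6.  124.5] [294. 205.]
weight 0.51 [ 581.4 -365.4   -1.9] [238. 160.]
weight 0.46 [ 476.  -319.1    0.5] [270. 154.]
knob 0.57 [607.9   1.2 163.9] [281. 207.]
knob_top 0.56 [610.6   0.7 201.4] [281. 205.]
vent_top 0.63 [543.5 -25.9 154. ] [289. 227.]
lid 0.59 [613.9   6.8 121.8] [279. 208.]
weight 0.56 [ 582.  -371.3   -2.5] [383. 223.]
```

View pics/c.png

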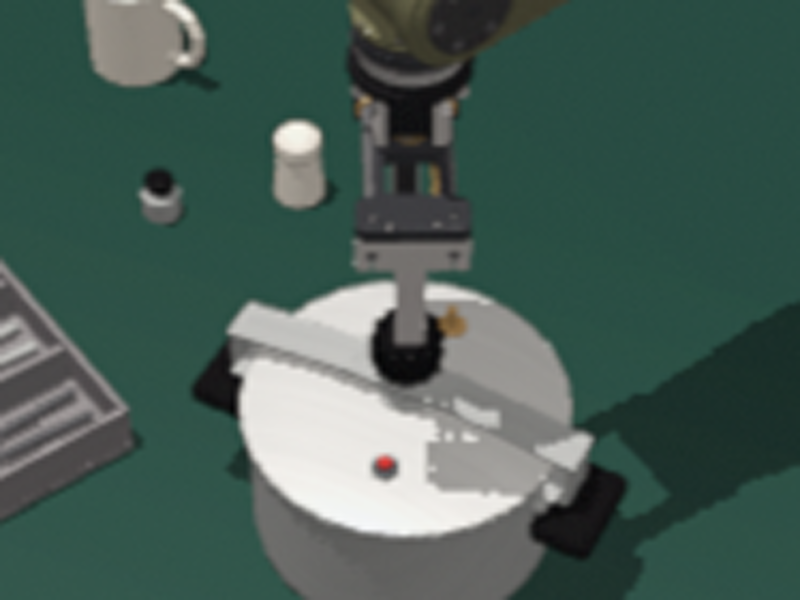

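The gripper is above the knob, which sits at crop (407,348). I'll correct by about (1.4, 2) mm and lower 70 mm.

Call:
send_rows([
  [[1.4,2,-15],0,-1],
  [[0,0,-20],0,-1],
  [[0,0,-20],0,-1],
  [[0,0,-10],0,-1],
  [[0,0,-5],0,-1],
  [[0,0,0],0,-1],
  [[0,0,0],0,-0.1],
], squeeze=4)

```text
clock: 4.7
eef_pos: [610.6, 3.5, 271.4]
eef_rot: [3.141, 0.001, 2.529]
wrist_force: [0.3, -0.6, 0.5]
finger_gap: 89.1
finger_force: 0.0
```

```bash
python3 -c "
from cell import *; s=read_state(); print({k:v for k,v in s.items() if k in('clock','eef_pos','wrist_force','moment','finger_gap','finger_force','joints')})"
```

```text
{'clock': 4.7, 'joints': array([-5.42999808e-02,  4.59483579e-01,  1.37607075e+00, -2.10407318e-05,
        1.30487056e+00, -1.01224976e+00]), 'eef_pos': array([610.62153761,   3.46113392, 271.39303663]), 'wrist_force': array([ 0.33748988, -0.63744549,  0.48576863]), 'moment': array([-0.02126104, -0.15491812, -0.00936894]), 'finger_force': 0.0, 'finger_gap': 89.06015418584613}
```

Call:
send_rows([
  [[0,0,0],0,1],
  [[0,0,0],0,1],
  [[0,0,0],0,1],
  [[0,0,0],0,1],
  [[0,0,0],0,1],
  [[0,0,0],0,1],
  [[0,0,0],0,1],
  [[0,0,0],0,1],
], squeeze=4)

```text
clock: 5.5
eef_pos: [610.1, 3.0, 270.6]
eef_rot: [-3.14, -0.0, 2.528]
wrist_force: [-2.7, -3.5, 0.8]
finger_gap: 50.0
finger_force: 4.0
```

```bash
cat > s.py <<'E'
from cell import *; s=read_state()
for k in ('clock','eef_pos','wrist_force','moment','finger_gap','finger_force'): print(k, s[k] if isinstance(s[k],float) else s[k].round(3))
import numpy as np; print("yaw",np.degrees(s['eef_rot'][2]).round(2),"q6",s['joints'][5].round(3))
E
python3 s.py
```

```text
clock 5.5
eef_pos [610.15    2.969 270.631]
wrist_force [-2.678 -3.53   0.787]
moment [-0.732  0.497 -0.058]
finger_gap 49.96338886711894
finger_force 4.000197798013687
yaw 144.87 q6 -1.012
```

Call:
send_rows([
  [[-0.4,-0.6,0],0,1],
  [[0,0,0],0,1],
  [[0,0,0],0,1],
], squeeze=4)

```text
clock: 5.8
eef_pos: [610.0, 2.8, 270.7]
eef_rot: [-3.141, 0.0, 2.529]
wrist_force: [-1.7, -1.7, 0.5]
finger_gap: 50.0
finger_force: 4.0
```

```bash
python3 s.py
```

```text
clock 5.8
eef_pos [609.983   2.813 270.673]
wrist_force [-1.701 -1.706  0.499]
moment [-0.222  0.124  0.051]
finger_gap 50.037728329336154
finger_force 3.998268283903599
yaw 144.88 q6 -1.013
```

Call:
send_rows([
  [[-0.4,-0.5,0],0,1],
  [[0,0,0],0,1],
  [[0,0,0],0,1],
], squeeze=30)

```text
clock: 6.1
eef_pos: [609.8, 2.6, 270.8]
eef_rot: [3.141, 0.0, 2.529]
wrist_force: [2.9, 2.8, 0.5]
finger_gap: 49.6
finger_force: 30.0
```

```bash
python3 s.py
```

```text
clock 6.1
eef_pos [609.788   2.635 270.758]
wrist_force [2.947 2.778 0.48 ]
moment [ 0.527 -0.682 -0.047]
finger_gap 49.647631904190796
finger_force 29.99354124069214
yaw 144.89 q6 -1.014
```

Call:
send_rows([
  [[0.2,0.2,0],0,1],
  [[0,0,-0.1],-3,1],
  [[0,0,-0.17],-5,1],
  [[0,0,-0.17],-5,1],
  [[0,0,-0.17],-5,1],
])

```text
clock: 6.6
eef_pos: [609.8, 2.6, 270.1]
eef_rot: [-3.142, 0.0, 2.211]
wrist_force: [0.5, 1.2, 1.0]
finger_gap: 49.4
finger_force: 30.0
```

```bash
python3 s.py
```

```text
clock 6.6
eef_pos [609.811   2.584 270.148]
wrist_force [0.459 1.239 1.028]
moment [ 0.166 -0.264  0.187]
finger_gap 49.406877408960675
finger_force 29.992240369319916
yaw 126.7 q6 -0.696
```

Call:
send_rows([
  [[0,0,-0.17],-5,1],
  [[0,0,-0.17],-5,1],
  [[0,0,-0.17],-5,1],
])

```text
clock: 6.9
eef_pos: [609.7, 2.5, 269.6]
eef_rot: [-3.141, 0.0, 1.949]
wrist_force: [-0.5, -0.2, 2.7]
finger_gap: 49.2
finger_force: 30.0
```

```bash
python3 s.py
```

```text
clock 6.9
eef_pos [609.721   2.476 269.641]
wrist_force [-0.548 -0.179  2.684]
moment [ 0.09  -0.057  0.116]
finger_gap 49.235397214472336
finger_force 29.993862211704254
yaw 111.7 q6 -0.434
```

Call:
send_rows([
  [[0,0,0.05],-5,1],
  [[0,0,-0.1],-5,1],
  [[0,0,-0.15],-5,1],
])

```text
clock: 7.2
eef_pos: [609.6, 2.4, 269.4]
eef_rot: [-3.141, 0.0, 1.688]
wrist_force: [-2.7, 0.4, 3.1]
finger_gap: 49.6
finger_force: 30.0
```

```bash
python3 s.py
```

```text
clock 7.2
eef_pos [609.621   2.45  269.356]
wrist_force [-2.659  0.421  3.088]
moment [-0.008  0.177  0.185]
finger_gap 49.6110712686789
finger_force 29.994355738162994
yaw 96.7 q6 -0.173
```

Call:
send_rows([
  [[-0.3,0,0.2],-4,1],
  [[-0.2,0,0],-4,1],
  [[0,0,-0.13],-4,1],
])

```text
clock: 7.5
eef_pos: [609.3, 2.4, 269.4]
eef_rot: [3.142, 0.0, 1.479]
wrist_force: [1.6, -0.2, 0.9]
finger_gap: 49.6
finger_force: 30.0
```

```bash
python3 s.py
python3 - <<'E'
from h import *
c=camera("scene"); cv2.imwrite("pics/d.png",cv2.resize(c["color"][160:220,260:340],(800,600),interpolation=cv2.INTER_CUBIC))
E
python3 s.py
```

```text
clock 7.5
eef_pos [609.304   2.423 269.404]
wrist_force [ 1.631 -0.153  0.908]
moment [-0.086 -0.281  0.264]
finger_gap 49.56521094825129
finger_force 29.992600679397583
yaw 84.74 q6 0.036
clock 7.55
eef_pos [609.31    2.401 269.399]
wrist_force [ 1.162 -0.252  0.578]
moment [-0.046 -0.355  0.24 ]
finger_gap 49.907843962556484
finger_force 29.99369502067566
yaw 84.49 q6 0.04
```

View pics/d.png

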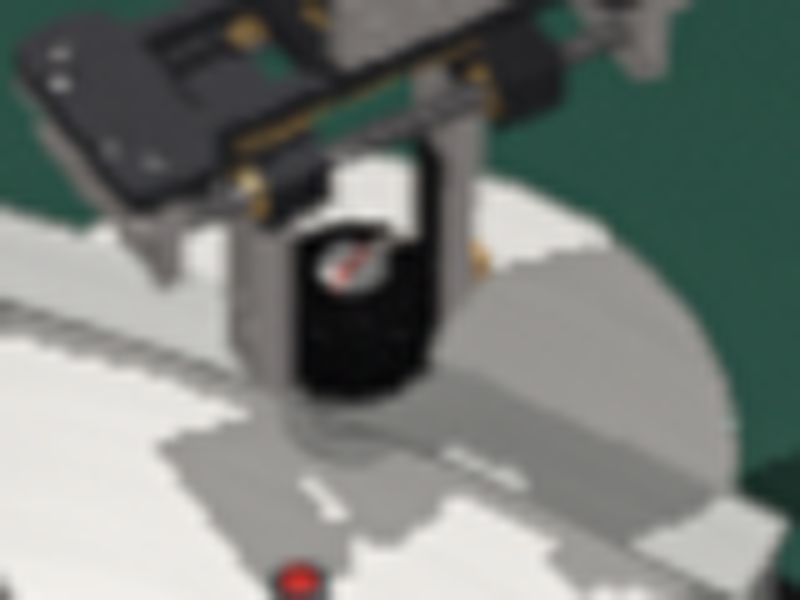

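The red screw mark (crop 350,265) has turned with the knob, and the moment has risen to 0.26 N m. The click should be near, so I'll take small steps.

Call:
send_rows([
  [[0,0,-0.05],-3,1],
])

```text
clock: 7.65
eef_pos: [609.3, 2.4, 269.3]
eef_rot: [-3.142, 0.001, 1.43]
wrist_force: [0.6, -0.1, 1.3]
finger_gap: 49.8
finger_force: 30.0
```

```bash
python3 s.py
```

```text
clock 7.65
eef_pos [609.294   2.399 269.332]
wrist_force [ 0.638 -0.062  1.279]
moment [-0.115 -0.289  0.31 ]
finger_gap 49.8088725144486
finger_force 29.99321937561035
yaw 81.93 q6 0.085
```

Call:
send_rows([
  [[0,0,-0.05],-3,1],
])

```text
clock: 7.75
eef_pos: [609.3, 2.4, 269.3]
eef_rot: [-3.142, 0.0, 1.377]
wrist_force: [0.8, 0.2, 1.0]
finger_gap: 50.0
finger_force: 30.0
```

```bash
python3 s.py
```

```text
clock 7.75
eef_pos [609.269   2.422 269.33 ]
wrist_force [0.838 0.171 0.952]
moment [-0.11  -0.201  0.303]
finger_gap 50.03442013444907
finger_force 29.99358594417572
yaw 78.87 q6 0.138
```

Call:
send_rows([
  [[0,0,-0.05],-3,1],
])

```text
clock: 7.85
eef_pos: [609.2, 2.4, 269.3]
eef_rot: [-3.141, 0.0, 1.324]
wrist_force: [0.2, 0.2, 0.4]
finger_gap: 49.2
finger_force: 30.0
```

```bash
python3 s.py
```

```text
clock 7.85
eef_pos [609.246   2.411 269.266]
wrist_force [0.235 0.154 0.419]
moment [-0.012 -0.134  0.184]
finger_gap 49.175463341106884
finger_force 29.99396950006485
yaw 75.86 q6 0.191
```

Call:
send_rows([
  [[0,0,-0.05],-2,1],
])

```text
clock: 7.95
eef_pos: [609.2, 2.4, 269.2]
eef_rot: [-3.141, 0.0, 1.289]
wrist_force: [0.6, 0.5, 1.6]
finger_gap: 49.4
finger_force: 30.0
```

```bash
python3 s.py
```

```text
clock 7.95
eef_pos [609.244   2.409 269.233]
wrist_force [0.649 0.536 1.588]
moment [-0.019 -0.088  0.086]
finger_gap 49.40585829698388
finger_force 29.99482959508896
yaw 73.86 q6 0.226
```

Call:
send_rows([
  [[0,0,0],-3,1],
])

```text
clock: 8.05
eef_pos: [609.2, 2.4, 269.3]
eef_rot: [-3.141, 0.0, 1.237]
wrist_force: [0.2, 0.3, 1.2]
finger_gap: 49.3
finger_force: 30.0
```

```bash
python3 s.py
```

```text
clock 8.05
eef_pos [609.226   2.424 269.257]
wrist_force [0.188 0.312 1.187]
moment [-0.022 -0.065 -0.134]
finger_gap 49.344384234386766
finger_force 29.994187653064728
yaw 70.88 q6 0.278
```

Call:
send_rows([
  [[0,0,0],-3,1],
])

```text
clock: 8.15
eef_pos: [609.2, 2.4, 269.3]
eef_rot: [-3.141, 0.0, 1.184]
wrist_force: [-1.3, -0.7, 2.2]
finger_gap: 49.9
finger_force: 30.0
```

```bash
python3 s.py
```

```text
clock 8.15
eef_pos [609.203   2.44  269.257]
wrist_force [-1.337 -0.659  2.184]
moment [-0.012  0.079  0.051]
finger_gap 49.92821972678726
finger_force 29.995067417621613
yaw 67.85 q6 0.331
```

The moment went 0.31, 0.30, 0.18, 0.09, -0.13, +0.05, so that is the first click. I'll relax the vertical force and let go.

Call:
send_rows([
  [[0,0,0.2],0,1],
  [[0,0,0],0,-1],
  [[0,0,0],0,-1],
  [[0,0,0],0,-1],
  [[0,0,0],0,-1],
  [[0,0,0],0,-1],
  [[0,0,0],0,-1],
  [[0,0,0],0,-1],
], squeeze=10)

```text
clock: 8.95
eef_pos: [609.3, 2.6, 269.4]
eef_rot: [-3.142, -0.0, 1.185]
wrist_force: [-0.3, 0.1, -0.2]
finger_gap: 93.7
finger_force: 0.0
```

Call:
send_rows([
  [[0,0,10],0,-1],
  [[0,0,25],0,-1],
  [[0,-10,35],0,-1],
  [[0,-35,10],-5.5,-1],
  [[-3,-42,0],-5.5,-1],
  [[-3,-42,0],-5.5,-1],
  [[-4,-42,0],-5.5,-1],
  [[-4,-42,0],-5.5,-1],
  [[-4,-42,0],-5.5,-1],
  [[-4,-42,0],-5.5,-1],
  [[-4,-42,0],-5.4,-1],
  [[-2,-32,0],0,-1],
])

```text
clock: 10.15
eef_pos: [580.5, -370.8, 350.2]
eef_rot: [3.141, -0.0, 0.414]
wrist_force: [0.4, 0.5, -0.0]
finger_gap: 94.0
finger_force: 0.0
```

```bash
python3 s.py
python3 - <<'E'
from h import *
K=[]
for n in ["scene","top"]*2:
    c=camera(n)
    for t in "knob_top vent_top weight".split():
        for r in spot_point(t,c)[:1]: print(n,t,round(r["confidence"],2),w(c,r["point"]).round(1))
    for t,z in (("vent_top",155),("weight",20),("lid",125),("cooker",125)):
        R=regions_of(t,c)
        if R:
            m=R[0]["mask"]; v,u=np.nonzero(m); print("  mask",t,round(R[0]["confidence"],2),m.sum(),(u.mean().round(1),v.mean().round(1)),ray(c,u.mean(),v.mean(),z).round(1),u.min(),u.max(),v.min(),v.max())
    cv2.imwrite(f"pics/e_{n}.png",c["color"])
a=cv2.imread("pics/e_scene.png")[170:230,250:330];b=cv2.imread("pics/e_top.png")[180:240,240:320]
cv2.imwrite("pics/e.png",np.hstack([cv2.resize(x,(400,300),interpolation=cv2.INTER_CUBIC) for x in (a,b)]))
E
```

```text
clock 10.15
eef_pos [ 580.476 -370.836  350.217]
wrist_force [ 0.411  0.508 -0.042]
moment [-0.037 -0.025  0.049]
finger_gap 94.0487252544413
finger_force 0.0
yaw 23.72 q6 0.535
scene knob_top 0.57 [630.4 284.3   0.8]
scene vent_top 0.95 [547.7 -24.9 153.7]
scene weight 0.49 [ 580.  -368.5   -1.6]
  mask vent_top 0.65 2683 (np.float64(293.1), np.float64(208.0)) [636.9  33.1 155. ] 256 332 176 235
  mask weight 0.47 90 (np.float64(236.6), np.float64(155.8)) [ 585.9 -365.4   20. ] 233 241 150 161
  mask lid 0.76 2771 (np.float64(292.9), np.float64(207.6)) [621.4  11.5 125. ] 256 332 176 235
  mask cooker 0.86 5726 (np.float64(294.5), np.float64(215.2)) [634.7  37.6 125. ] 244 345 176 257
top knob_top 0.58 [6.084e+02 2.000e-01 2.028e+02]
top vent_top 0.74 [542.4 -22.5 155.9]
  mask vent_top 0.77 2757 (np.float64(279.8), np.float64(209.1)) [603.1   4.4 155. ] 247 313 177 242
  mask cooker 0.62 3903 (np.float64(279.3), np.float64(209.3)) [607.3   6.3 125. ] 236 323 176 243
scene knob_top 0.7 [610.8   2.8 204.5]
scene vent_top 0.94 [547.1 -28.3 157.9]
scene weight 0.67 [ 584.7 -369.1   -2.3]
  mask vent_top 0.62 2662 (np.float64(292.9), np.float64(207.7)) [636.6  31.8 155. ] 256 332 176 235
  mask weight 0.52 76 (np.float64(237.2), np.float64(155.6)) [ 583.6 -365.2   20. ] 234 241 150 161
  mask lid 0.64 2797 (np.float64(293.7), np.float64(207.8)) [619.8  13.7 125. ] 256 332 176 234
  mask cooker 0.63 5512 (np.float64(294.6), np.float64(215.1)) [634.2  37.3 125. ] 245 344 176 256
top knob_top 0.45 [608.9   1.7 201.2]
top vent_top 0.88 [541.4 -21.7 154.7]
  mask vent_top 0.81 2784 (np.float64(280.1), np.float64(209.2)) [603.    3.3 155. ] 247 313 176 241
  mask lid 0.86 2729 (np.float64(279.9), np.float64(209.3)) [607.2   4.4 125. ] 247 313 176 241
  mask cooker 0.9 4139 (np.float64(279.6), np.float64(209.7)) [606.    5.2 125. ] 235 324 176 244
```

View pics/e.png

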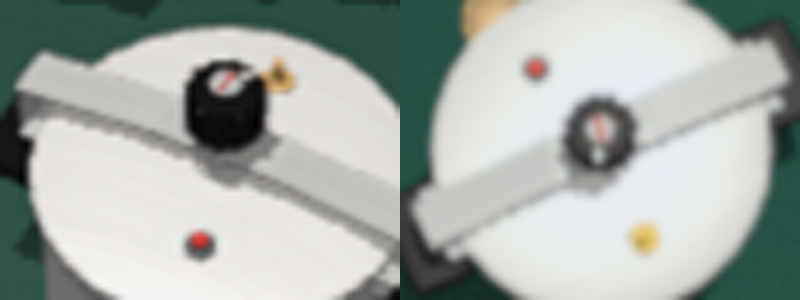

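Beside the arm the cooker is in full view. In the top view the red screw mark and the white knob mark are now about 20° apart, which confirms one click. Next I'll refine the cooker yaw from the brass vent and red valve pixels.

Run:
```python
from h import *
for n in ["scene","top"]:
    c=camera(n); h=cv2.cvtColor(c["color"],cv2.COLOR_BGR2HSV).astype(int); H,S,V=h[...,0],h[...,1],h[...,2]
    roi=np.zeros(H.shape,bool); roi[175:236,250:325]=1
    br=roi&(H>10)&(H<32)&(S>70)&(V>90); rd=roi&((H<8)|(H>172))&(S>110)&(V>90)
    # wooden spoon excluded via proximity
    P={}
    for nm,m,p in (("vent",br,[545.4,-26.5,150]),("valve",rd,None)):
        p0=px(c,np.array(p)) if p else px(c,np.array([609.3+64,2.5+29,147]))
        v,u=np.nonzero(m); k=np.hypot(u-p0[0],v-p0[1])<7; u,v=u[k],v[k]; wt=S[v,u].astype(float)
        q=(np.average(u,weights=wt),np.average(v,weights=wt)); P[nm]=q
        print(n,nm,k.sum(),np.round(q,2),"pred",p0.round(2),"ray", ray(c,*q,150 if nm=="vent" else 147).round(1),"u",u.min(),u.max(),"v",v.min(),v.max())
    a=ray(c,*P["vent"],150);b=ray(c,*P["valve"],147); d=b-a; print("yaw",np.degrees(np.arctan2(d[1],d[0])).round(2),"sep",np.hypot(d[0],d[1]).round(1))
    r=np.abs(np.array(c["camera_from_world"])[:3,:3]@[1,0,0]); print("px/mm~",c["fx"]/ (np.array(c["camera_from_world"])@[545,-26,150,1])[2])
```

```text
scene vent 27 [305.07 185.16] pred [305.6  182.98] ray [552.1 -20.4 150. ] u 302 308 v 182 187
scene valve 4 [288.59 217.53] pred [282.58 215.24] ray [664.4  48.4 147. ] u 288 289 v 217 218
yaw 31.5 sep 131.7
px/mm~ 0.3319551953476543
top vent 22 [288.63 227.17] pred [288.83 226.55] ray [543.3 -25.9 150. ] u 286 291 v 225 229
top valve 1 [267. 193.] pred [272.05 188.94] ray [659.2  48.4 147. ] u 267 267 v 193 193
yaw 32.66 sep 137.6
px/mm~ 0.2994002211760022
```

Run:
```python
from h import *
SS=8
def sil(c,cyls,shape):
    m=np.zeros((shape[0]*SS,shape[1]*SS),np.uint8); t=np.linspace(0,2*np.pi,60)
    for x,y,r,z0,z1 in cyls:
        P=np.array([(px(c,np.array([x+r*np.cos(a),y+r*np.sin(a),z]))+.5)*SS for z in(z0,z1) for a in t]).astype(np.float32)
        cv2.fillConvexPoly(m,cv2.convexHull(P.astype(np.int32)),1)
    v,u=np.nonzero(m); return np.array([u.mean()/SS-.5,v.mean()/SS-.5]), m.sum()/SS**2
ax=np.array([609.3,2.5])
for n in ["scene","top"]:
    c=camera(n); I=c["color"].astype(int); g=I.max(2); h=cv2.cvtColor(c["color"],cv2.COLOR_BGR2HSV).astype(int)
    # knob: dark + everything inside (hull)
    p0=px(c,np.array([*ax,185])); yy,xx=np.mgrid[:420,:560]; near=np.hypot(xx-p0[0],yy-p0[1])<11
    dk=(near&(g<75)).astype(np.uint8); _,L,st,_=cv2.connectedComponentsWithStats(dk); k=1+st[1:,4].argmax()
    m=np.zeros_like(dk); pts=np.argwhere(L==k)[:,::-1].astype(np.int32); cv2.fillConvexPoly(m,cv2.convexHull(pts.reshape(-1,1,2)),1)
    v,u=np.nonzero(m); kc=np.array([u.mean(),v.mean()]); ks,ka=sil(c,[(*ax,25,166,202)],(420,560)); off=kc-ks
    print(n,"knob",kc.round(2),m.sum(),"model",ks.round(2),round(ka),"off",off.round(2))
    # vent: soft brass weight = saturation excess
    p1=px(c,np.array([545,-26.5,148])); S=np.clip(h[...,1]-40,0,120)*((h[...,0]>8)&(h[...,0]<35))*(np.hypot(xx-p1[0],yy-p1[1])<8)
    S=np.minimum(S/80,1); vc=np.array([(S*xx).sum(),(S*yy).sum()])/S.sum()
    for yaw in range(20,31,2):
        a=np.radians(yaw); q=ax-70*np.array([np.cos(a),np.sin(a)])
        s,A=sil(c,[(*q,4,140,156.5),(*q,11,137.5,140.5)],(420,560)); print("  ",yaw,(vc-s-off).round(2),(vc-s).round(2),"area",S.sum().round(1),round(A,1))
```

```text
scene knob [294.54 191.28] 246 model [294.49 190.55] 324 off [0.05 0.73]
   20 [-2.22 -1.02] [-2.16 -0.28] area 28.2 42.2
   22 [-1.52 -0.7 ] [-1.47  0.03] area 28.2 41.7
   24 [-0.81 -0.4 ] [-0.76  0.33] area 28.2 41.9
   26 [-0.11 -0.11] [-0.05  0.63] area 28.2 42.0
   28 [0.62 0.17] [0.68 0.9 ] area 28.2 42.1
   30 [1.37 0.41] [1.42 1.15] area 28.2 42.0
top knob [275.75 210.  ] 20 model [280.26 205.77] 208 off [-4.51  4.23]
   20 [ 5.85 -4.42] [ 1.34 -0.2 ] area 19.9 35.5
   22 [ 5.17 -4.18] [0.66 0.05] area 19.9 35.5
   24 [ 4.48 -3.89] [-0.03  0.34] area 19.9 35.4
   26 [ 3.83 -3.58] [-0.68  0.64] area 19.9 35.5
   28 [ 3.18 -3.29] [-1.33  0.94] area 19.9 35.6
   30 [ 2.56 -2.94] [-1.95  1.29] area 19.9 35.5
```

The yaw is about 25°, so the vent is near (546, -27). Next I'll centre the weight with light closes in two perpendicular directions, then grasp it.

Call:
send_rows([
  [[1.2,2,-25],8.2,-1],
  [[0,0,-30],8.2,-1],
  [[0,0,-30],8.2,-1],
  [[0,0,-30],8.2,-1],
  [[0,0,-30],8.2,-1],
  [[0,0,-30],8.2,-1],
  [[0,0,-25],8.2,-1],
  [[0,0,-20],8.2,-1],
  [[0,0,-15],8.2,-1],
  [[0,0,-9],8.2,-1],
  [[0,0,-4],8,-1],
  [[0,0,0],0,-1],
], squeeze=3)

```text
clock: 13.15
eef_pos: [582.3, -366.3, 100.7]
eef_rot: [-3.141, -0.001, 1.992]
wrist_force: [0.7, 0.2, 0.2]
finger_gap: 93.6
finger_force: 0.0
```

Call:
send_rows([
  [[0,0,0],0,-0.2],
  [[0,0,0],0,0],
  [[0,0,0],0,0.1],
  [[0,0,0],0,0.2],
  [[0,0,0],0,0.25],
  [[0,0,0],0,0.3],
  [[0,0,0],0,0.35],
  [[0,0,0],0,0.4],
  [[0,0,0],0,0.4],
  [[0,0,0],0,0.4],
  [[0,0,0],0,0.4],
], squeeze=3)

```text
clock: 14.25
eef_pos: [582.4, -366.5, 101.4]
eef_rot: [-3.142, -0.0, 1.989]
wrist_force: [-0.6, 0.0, 0.5]
finger_gap: 30.6
finger_force: 3.0
```

Call:
send_rows([
  [[0,0,0],0,-0.3],
  [[0,0,0],0,-0.3],
  [[0,0,0],0,-0.3],
  [[0,0,0],0,-0.3],
])

```text
clock: 14.65
eef_pos: [582.5, -366.4, 101.4]
eef_rot: [-3.142, -0.0, 1.989]
wrist_force: [-0.9, 0.0, 0.5]
finger_gap: 58.9
finger_force: 0.0
```

Call:
send_rows([
  [[0,0,0],-8.2,-0.3],
  [[0,0,0],-8.2,-0.3],
  [[0,0,0],-8.2,-0.3],
  [[0,0,0],-8.2,-0.3],
  [[0,0,0],-8.2,-0.3],
  [[0,0,0],-8.2,-0.3],
  [[0,0,0],-8.2,-0.3],
  [[0,0,0],-8.2,-0.3],
  [[0,0,0],-8.2,-0.3],
  [[0,0,0],-8.2,-0.3],
  [[0,0,0],-7,-0.3],
  [[0,0,0],0,-0.3],
])

```text
clock: 15.85
eef_pos: [582.5, -366.4, 101.4]
eef_rot: [3.142, 0.0, 0.434]
wrist_force: [-0.1, 0.5, -0.0]
finger_gap: 61.1
finger_force: 0.0
```

Call:
send_rows([
  [[0,0,0],0,0],
  [[0,0,0],0,0.1],
  [[0,0,0],0,0.2],
  [[0,0,0],0,0.25],
  [[0,0,0],0,0.3],
  [[0,0,0],0,0.35],
  [[0,0,0],0,0.45],
  [[0,0,0],0,0.6],
  [[0,0,0],0,0.6],
  [[0,0,0],0,0.6],
])

```text
clock: 16.85
eef_pos: [582.5, -366.4, 101.4]
eef_rot: [3.141, -0.0, 0.436]
wrist_force: [0.3, -0.3, 0.7]
finger_gap: 30.6
finger_force: 3.0
```

Call:
send_rows([
  [[0,0,0],0,1],
  [[0,0,0],0,1],
  [[0,0,0],0,1],
  [[0,0,2],0,1],
  [[0,0,5],0,1],
  [[0,0,10],0,1],
], squeeze=12)

```text
clock: 17.45
eef_pos: [582.3, -366.2, 118.3]
eef_rot: [-3.14, 0.001, 0.436]
wrist_force: [-1.0, 0.3, -1.4]
finger_gap: 30.5
finger_force: 12.1
```

```bash
python3 s.py
```

```text
clock 17.45
eef_pos [ 582.269 -366.206  118.25 ]
wrist_force [-1.008  0.275 -1.401]
moment [-0.009  0.024 -0.011]
finger_gap 30.481562895528505
finger_force 12.065750585024944
yaw 24.99 q6 0.52
```

Call:
send_rows([
  [[0,0,30],0,1],
  [[0,0,40],0,1],
  [[0,15,40],0,1],
  [[-3,25,40],0,1],
  [[-4,35,24],0,1],
  [[-5,40,5],0,1],
  [[-5,40,0],0,1],
  [[-5,40,0],0,1],
  [[-5,40,0],0,1],
  [[-5,40,0],0,1],
  [[-3,35,0],0,1],
  [[-1.5,20,0],0,1],
])

```text
clock: 18.65
eef_pos: [545.5, -34.1, 298.5]
eef_rot: [3.141, -0.001, 0.438]
wrist_force: [-0.4, 0.3, -1.4]
finger_gap: 30.5
finger_force: 12.1
```

Call:
send_rows([
  [[0,9.3,0],0,1],
  [[0,0,-15],0,1],
  [[0,0,-15],0,1],
  [[0,0,-4],0,1],
  [[0,0,0],0,1],
  [[0,0,0],0,1],
])

```text
clock: 19.25
eef_pos: [546.2, -27.5, 264.2]
eef_rot: [3.141, -0.001, 0.436]
wrist_force: [-0.9, 0.2, -0.7]
finger_gap: 30.2
finger_force: 12.1
```

```bash
python3 s.py
python3 - <<'E'
from h import *
for n in ["scene","top"]:
    c=camera(n); cv2.imwrite(f"pics/f_{n}.png",c["color"])
    s=read_state()["eef_pos"]
    print(n,"tcp-axis px at underside",px(c,s-[0,0,101.4]).round(1),"vent est",px(c,np.array([545.9,-27.1,156.5])).round(1))
    for t in ["vent_top","weight"]:
        for r in spot_point(t,c)[:1]: print(t,round(r["confidence"],2),w(c,r["point"]).round(1))
a=cv2.imread("pics/f_scene.png")[150:210,265:345];b=cv2.imread("pics/f_top.png")[190:250,250:330]
cv2.imwrite("pics/f.png",np.hstack([cv2.resize(x,(400,300),interpolation=cv2.INTER_CUBIC) for x in (a,b)]))
E
```

```text
clock 19.25
eef_pos [546.231 -27.507 264.217]
wrist_force [-0.868  0.171 -0.748]
moment [-0.007 -0.002 -0.045]
finger_gap 30.19080578836256
finger_force 12.065804865706014
yaw 24.96 q6 1.018
scene tcp-axis px at underside [305.3 180. ] vent est [305.4 181.5]
vent_top 0.64 [547.3 -29.1 158.2]
weight 0.57 [545.5 -24.5 161.4]
top tcp-axis px at underside [289.1 225.9] vent est [289.  226.2]
vent_top 0.9 [543.6 -21.9 158.9]
```

View pics/f.png

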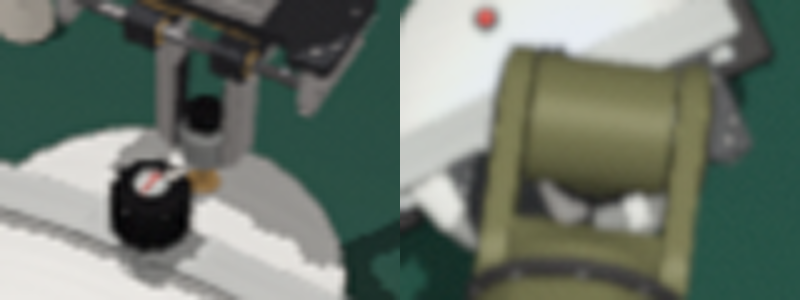

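The weight hangs right over the brass pipe: in the scene crop it is at u≈202 and the brass at u≈204. I'll lower gently and watch the force.

Call:
send_rows([
  [[0,0,-3],0,1],
  [[0,0,-2.5],0,1],
  [[0,0,-1.5],0,1],
  [[0,0,-1],0,1],
  [[0,0,0],0,1],
])

```text
clock: 20.05
eef_pos: [546.0, -27.1, 255.2]
eef_rot: [-3.141, 0.0, 0.436]
wrist_force: [-0.2, -1.0, -1.1]
finger_gap: 30.6
finger_force: 12.1
```

Call:
send_rows([
  [[0,0,-1],0,1],
  [[0,0,-0.5],0,1],
  [[0,0,0],0,1],
])

```text
clock: 20.35
eef_pos: [546.0, -27.1, 253.9]
eef_rot: [-3.142, 0.0, 0.436]
wrist_force: [-0.0, 0.6, -0.7]
finger_gap: 30.6
finger_force: 12.1
```

Call:
send_rows([
  [[0,0,-1],0,1],
  [[0,0,-0.5],0,1],
  [[0,0,0],0,1],
])

```text
clock: 20.65
eef_pos: [546.0, -27.1, 252.3]
eef_rot: [-3.141, 0.0, 0.436]
wrist_force: [-0.1, 0.2, -1.6]
finger_gap: 30.6
finger_force: 12.1
```

Call:
send_rows([
  [[0,0,-1],0,1],
  [[0,0,-0.5],0,1],
  [[0,0,0],0,1],
])

```text
clock: 20.95
eef_pos: [546.0, -27.1, 250.8]
eef_rot: [-3.142, 0.0, 0.436]
wrist_force: [0.1, -0.4, -0.7]
finger_gap: 30.8
finger_force: 12.1
```

Call:
send_rows([
  [[0,0,-1],0,1],
  [[0,0,-0.5],0,1],
  [[0,0,0],0,1],
])

```text
clock: 21.25
eef_pos: [546.0, -27.1, 249.3]
eef_rot: [-3.141, 0.0, 0.436]
wrist_force: [0.2, -0.5, -0.5]
finger_gap: 30.9
finger_force: 12.1
```

Call:
send_rows([
  [[0,0,-1],0,1],
  [[0,0,-1],0,1],
  [[0,0,-1],0,1],
  [[0,0,0],0,1],
])

```text
clock: 21.65
eef_pos: [545.9, -27.1, 246.2]
eef_rot: [-3.141, 0.0, 0.436]
wrist_force: [-0.5, -0.5, -1.3]
finger_gap: 30.7
finger_force: 12.1
```

Call:
send_rows([
  [[0,0,-0.7],0,1],
  [[0,0,-0.5],0,1],
  [[0,0,0],0,1],
])

```text
clock: 21.95
eef_pos: [546.0, -27.1, 245.1]
eef_rot: [-3.141, 0.0, 0.436]
wrist_force: [-1.1, -0.9, -0.9]
finger_gap: 30.5
finger_force: 12.1
```

Call:
send_rows([
  [[0,0,-0.5],0,1],
  [[0,0,-0.3],0,1],
  [[0,0,0],0,1],
])

```text
clock: 22.25
eef_pos: [546.0, -27.1, 244.3]
eef_rot: [-3.142, 0.0, 0.436]
wrist_force: [-0.8, 0.3, -0.3]
finger_gap: 30.5
finger_force: 12.1
```

Call:
send_rows([
  [[0,0,-0.4],0,1],
  [[0,0,-0.3],0,1],
  [[0,0,0],0,1],
])

```text
clock: 22.55
eef_pos: [546.0, -27.1, 243.7]
eef_rot: [-3.142, -0.0, 0.436]
wrist_force: [-0.1, 0.3, -0.1]
finger_gap: 30.8
finger_force: 12.1
```

Call:
send_rows([
  [[0,0,-0.3],0,1],
  [[0,0,-0.3],0,1],
  [[0,0,0],0,1],
])

```text
clock: 22.85
eef_pos: [546.0, -27.1, 243.5]
eef_rot: [3.141, -0.0, 0.436]
wrist_force: [-2.2, -0.0, 3.8]
finger_gap: 30.6
finger_force: 12.1
```

Contact came at the expected seated height of about 243.9. I'll relax, open and retreat.

Call:
send_rows([
  [[0,0,0.3],0,1],
  [[0,0,0],0,0.2],
  [[0,0,0],0,0],
  [[0,0,0],0,-0.3],
  [[0,0,0],0,-0.3],
  [[0,0,0],0,-0.3],
  [[0,0,0],0,-0.3],
], squeeze=3)

```text
clock: 23.55
eef_pos: [546.0, -27.1, 243.4]
eef_rot: [-3.142, -0.0, 0.436]
wrist_force: [-0.9, 0.3, 0.3]
finger_gap: 61.3
finger_force: 0.0
```

Call:
send_rows([
  [[0,0,5],0,-0.3],
  [[0,0,15],0,-0.3],
  [[0,0,30],0,-0.3],
  [[0,0,40],0,-0.3],
  [[-5,-30,20],0,-0.3],
  [[-10,-40,0],0,-0.3],
  [[-10,-45,0],0,-0.3],
  [[-10,-45,0],0,-0.3],
  [[-10,-45,0],0,-0.3],
  [[-5,-45,0],0,-0.3],
  [[0,0,0],0,-0.3],
  [[0,0,0],0,-0.3],
])

```text
clock: 24.75
eef_pos: [495.7, -277.7, 353.4]
eef_rot: [-3.141, -0.0, 0.434]
wrist_force: [-0.3, 0.9, -0.0]
finger_gap: 61.0
finger_force: 0.0
```

```bash
python3 s.py
python3 - <<'E'
from h import *
for n in ["scene","top"]:
    c=camera(n); cv2.imwrite(f"pics/g_{n}.png",c["color"])
    for t in ["weight","knob"]:
        for r in spot_point(t,c)[:1]: print(t,round(r["confidence"],2),w(c,r["point"]).round(1))
a=cv2.imread("pics/g_scene.png")[150:210,265:345];b=cv2.imread("pics/g_top.png")[190:250,250:330]
cv2.imwrite("pics/g.png",np.hstack([cv2.resize(x,(400,300),interpolation=cv2.INTER_CUBIC) for x in (a,b)]))
E
```

```text
clock 24.75
eef_pos [ 495.731 -277.703  353.444]
wrist_force [-0.322  0.913 -0.001]
moment [-0.019 -0.03  -0.06 ]
finger_gap 61.0306114695694
finger_force 0.0
yaw 24.89 q6 0.561
weight 0.68 [544.1 -25.3 140.4]
knob 0.79 [607.8   3.8 166.4]
weight 0.4 [547.3 -31.9 140.2]
knob 0.57 [606.8   1.3 166.3]
```

View pics/g.png

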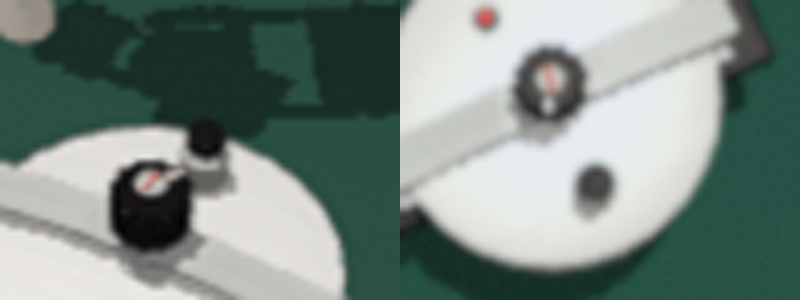

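The weight sits upright on the vent (scene crop 207,160; top crop 595,185) and its underside reads about 140–142 mm, so it is home. The knob still shows its one-click offset from the red mark, and the arm is clear.

```bash
python3 -c "from cell import *; print(sign_off())"
```

```text
the job is handed in; nothing more can be done
None
```

I turned the knob clockwise to its first click, then set the regulator weight on the vent pipe, upright and fully home by height and camera, let go and handed the job in at about 25 s of the 72 s limit.

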